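# Switch off the soaking bath and lift out its red basin

### The arm

A 7-joint arm with a two-finger parallel gripper is mounted at the origin on the work surface. World frame = base frame: x ahead of the robot, y to its left, z up, the work surface at z = 0. Lengths are in m, angles in rad, forces in N, time in s.
With the tool pointing down it reaches from about 0.425 to 1.025 m from the base axis. Payload 3.6 kg.
Tool frame: the origin (TCP) lies midway between the tips of the shut fingers; the grasp point (between the pads) lies 19 mm behind it; z points along the fingers, y is the line along which they close (so a half turn about z gives the same grasp; the last joint's range is limited). The gripper opens to 85 mm and grips with 20 to 120 N. Pads are 22 mm wide; open, the fingers measure 114 mm over their backs; the gripper's body (76 mm by 85 mm) begins 54 mm behind the grasp point. The pads swing forward as they close: fully open they stand 13 mm farther back than shut.
Start: joints at [-1.315, 0.591, 0.048, 1.609, -0.033, 0.943, -0.034], TCP at [0.248, 0.681, 0.231] pointing down, gripper open.
Joint ranges: [-2.69, 2.69], [-0.47, 2.24], [-1.27, 1.36], [0.19, 2.51], [-1.53, 4.68], [0.08, 2.07], [-3.09, 3.09]. Speed limits (rad/s): [2.57, 2.57, 3.14, 3.14, 3.14, 3.14, 3.14].

### API

Orientations are given as a 3x3 rotation matrix whose columns are the frame's x, y, z axes.
In Python, from bench import r, optics gives the robot as it stands.
- The arm moves only by the tool play_rows, never from a script. Its argument "increments" is a list of rows, each a list of 4 numbers: the shift along the tool's x, y, z in mm, then the turn about the tool's z in rad. In form: [[tx, ty, tz, yaw], ...]. A call has 1 to 8 rows; each row is the pose to reach, as a shift and turn from the pose commanded when the call began, along the tool's axes at that moment; what a row does not reach only later rows make up. A row lasts 1/12 s, in which the tool goes at most 41.7 mm and 7.16 degrees, less where a joint would pass 70% of its speed; a pose out of reach is approached as far as the arm can. A call with a gripper value outside its range is refused whole. "gripper" is the closure, from 0 (fully open) to 1 (shut), set as the call begins (left out, the last holds). The fingers move at their own pace and stop on an object; "squeeze" is the grip in N (left out, the last holds). Time passes only in rows, so rows that repeat a pose let the fingers close. It gives the time, the measured TCP pose, the force, the opening and the grip force at its end, in the units of the state.
- r.sense(): the state, without advancing time (a new reading comes with each control period).
- optics.get_image(name): name is "side" or "top"; returns a dict with "frame" (384x512x3 uint8, blue, green, red), "depth" (384x512 float32, m along the optical axis (not along the pixel's ray), 0 where there is no reading), "K" (3x3 intrinsics, pixels), "position" and "orientation" of the camera in the world. Camera axes: x right, y up, looking along -z (the intrinsics and any distortion apply to the point x, -y, -z); pixel columns grow to the right and rows downward; lengths in m; the calibration is good to about 2 mm. A picture is of the moment at which its call begins.
- r.finish_job(): hands the job in; it is judged then, once.
Trained networks look in a picture, given as the dict that the camera call returned (one of the last four; its "shot" number tells which), for a name from the list of things; names that differ only in an ending like _2 or _b are one class to them, and where a whole thing is asked for, a point or a joint stands for the part that bears it (a point fixed in the world has none). Each returns a list of dicts, best first, with "confidence" (0 to 1); they miss things now and then, are a little off and sometimes report something else, mostly with a low value. They report only what shows in the picture. A call takes as long as a camera call. They do not tell look-alikes from the thing itself.
- optics.find_in(thing, picture): "extent" ([left, top, width, height] in pixels, round what is visible of it).
- optics.cut_out(thing, picture): "region" (384x512 bool, what is visible of it) and "extent" ([left, top, width, height] in pixels, round what is visible of it).
- optics.pinpoint(thing, picture): "point" ([row, column] in pixels: a listed point, or the origin of a listed thing).
The state is a dict: "t": time; "joint_positions": joint angles; "joint_vel": joint speeds; "joint_torque": joint torques, N m; "tcp_pos": TCP position; "ee_rot": TCP orientation; "wrist_force": force on the tool from outside, world axes, zero at the start; "moment": the same for the moment, N m; "opening": finger opening in m; "finger_force": force on a finger pad.
Only numpy, scipy, OpenCV 4.12 (cv2) and the standard library are available. Lean on these libraries where they do the work, as an engineer would, in place of code of your own. Each camera call takes 0.05 s, during which the arm holds its last target. There are 200 camera calls.

### The job

Switch the black soaking bath off by turning its selector knob until the white pointer is at the red dot; only then lift the red inner basin, with the soap dish in it, straight up by its handle until its underside is about 5 cm above the black rim. Keep it level on the way and finish while holding it still and level in the air over the bath, with the soap dish still in it. Do not knock or move the pump bottle, the scraper or the nail brush.

Things in the scene. Friction and masses are not known exactly. Their poses are not given: they have to be found in the camera images.
- bath: Soaking bath, fixed to the slab: a round black basin, 244 mm across and 85 mm high, inner floor 10 mm above the slab, with a black control deck (120 mm along x, from 106 to 238 mm along +y, 78 mm high) joined to its +y side. Origin: centre of the round basin's underside, on the slab. z up; yaw varies.
- selector (a joint): Angle of the selector knob on the deck, rad, 0 to 1.4 with end stops; grows clockwise seen from above. Detents at 0 (pointer at the red dot, off), 0.7 and 1.4 (white dots); it starts in a white position. At q the pointer points along (-cos q, sin q) in the bath's x, y. Detents are light: about 0.05 N m; let go within 0.3 rad of one, the knob settles into it.
- selector_grip (a point): Where to grip the selector: on its vertical axis, 178 mm from the bath's origin along the bath's +y, 109 mm above the slab. The grip is a blue upright bar 48 mm long, 14 mm thick, its top 118 mm and its foot 88 mm above the slab, with a white stripe on its pointer end, on a skirt 50 mm across. The point turns with the knob: x along the bar, pointer at -x.
- red_basin: Loose red plastic basin, 180 mm across at the rim, 150 mm at the foot, 68 mm high (rim), 5 mm floor, about 0.3 kg, standing inside the black basin. A rigid arched handle spans it along its own x. Origin: centre of the underside; 10 mm above the slab at the start.
- basin_handle (a point): Middle of the red basin's handle grip, 125 mm above the basin's underside: a straight yellow horizontal bar along the red basin's x, 100 mm long, 14 mm thick (y) and 20 mm tall, with free space all round it. It does not swing.
- soap_dish: Loose white ceramic soap dish, 86 x 56 x 22 mm, about 0.13 kg, lying flat in the red basin, a little off its centre. Origin: centre of its underside.
- pump_bottle: Loose blue pump bottle with a white press head, 68 mm across and 180 mm tall, standing on the slab to the right of the bath. Bystander. Origin: centre of its underside.
- scraper: Loose steel scraper with a black handle, 240 mm long along its x, 65 mm wide, 20 mm high, lying on the slab to the left of the bath. Bystander. Origin: its middle, on the slab.
- nail_brush: Loose wooden nail brush, 105 x 42 x 30 mm, on the slab to the right of the bath. Bystander. Origin: centre of its underside.
Not all that is in view belongs to the job. What is meant by the red_basin is not turquoise, and is the smaller of those in its own colour. Of the things that look like the soap_dish, the larger one is meant.

How it is judged:
On the way, in this order (a step that is already met when the one before it is completed fails the run):
1. the selector stands at the red dot (off) (value of joint selector below 0.1 rad), for 0.3 s.
2. the red basin, with the soap dish in it, is held level and still over the bath, at least 30 mm clear of its rim (z of red_basin in the frame of bath above 0.115 m and horizontal distance between red_basin and bath below 0.06 m and angle between red_basin's own z axis and vertical below 0.12 rad and linear speed of red_basin below 0.03 m/s and angular speed of red_basin below 0.2 rad/s and contact force between red_basin and the fingers above 1.5 N and contact force between red_basin and bath below 0.05 N and horizontal distance between soap_dish and red_basin below 0.055 m and z of soap_dish in the frame of red_basin between -0.005 and 0.03 m), for 0.3 s.
At the end, for the whole second after the job is handed in: Selector within 0.1 rad of the red dot; red basin held by the fingers, underside at least 30 mm above the black rim, not touching the bath, within 60 mm of its centre, tilted under 0.12 rad, slower than 0.03 m/s and 0.2 rad/s; soap dish lying in it (all of step 2 and value of joint selector below 0.1 rad); the arm keeps its last pose, push and grip.
It fails at once if the red basin is lifted while the bath is not switched off (z of red_basin in the frame of bath above 0.035 m and value of joint selector above 0.25 rad).
It fails at once if the red basin is tipped more than 0.3 rad (17 degrees) (angle between red_basin's own z axis and vertical above 0.3 rad).
It fails at once if the pump bottle, scraper or nail brush is moved more than 30 mm or the bottle tipped (distance of any of pump_bottle, scraper, nail_brush from where it was at the start of the episode above 0.03 m or angle between pump_bottle's own z axis and vertical above 0.35 rad).
It also fails if it takes over 48 s, if anything falls off the work surface, if the arm or the gripper's body presses on something with over 40 N, if the wrist force passes 120 N, or if a joint passes its speed limit or range.

## Working session

There is one attempt and no reset: what is moved stays moved. The work goes in short steps, Python scripts to look and compute and a tool call to move; the robot and the scene stay as the last step left them, time stands still between calls to the robot, and variables do not carry over. Pictures are saved under pics/ and viewed, at most 10 in all, crops included, and the job is handed in when it is done.

Besides the shell and the picture viewer there is one more tool, called after "Emit:" by a JSON object that holds its "fn" and its "kwargs", one argument or row to a line. play_rows: Moves the arm, as the interface text tells. Its arguments: {"type":"object","properties":{"increments":{"type":"array","items":{"type":"array","items":{"type":"number"}}},"gripper":{"type":"number"},"squeeze":{"type":"number"}},"required":["increments"]}

```bash
mkdir -p pics; cat > h.py <<'E'
import numpy as np, cv2
from bench import r, optics
def world(p,row,col,z=None,d=None):
    K=np.array(p["K"]);R=np.array(p["orientation"]);t=np.array(p["position"])
    if R.shape!=(3,3):
        from scipy.spatial.transform import Rotation as Ro; R=Ro.from_quat(R).as_matrix()
    v=R@np.array([(col-K[0,2])/K[0,0],-(row-K[1,2])/K[1,1],-1.])
    s=d if d is not None else (z-t[2])/v[2]
    return t+s*v
def cloud(p):
    K=np.array(p["K"]);R=np.array(p["orientation"]);t=np.array(p["position"])
    rr,cc=np.mgrid[:384,:512];d=p["depth"]
    v=np.stack([(cc-K[0,2])/K[0,0],-(rr-K[1,2])/K[1,1],-np.ones_like(d)],-1)
    return (v*d[...,None])@R.T+t
E
python3 - <<'E'
from h import *
s=r.sense();print(s["t"],s["tcp_pos"],np.round(s["ee_rot"],3),s["opening"])
ims=[]
for n in("top","side"):
    p=optics.get_image(n);ims.append(p["frame"]);C=cloud(p)
    print(n,[k for k in p],p["position"],np.round(p["K"],1).tolist())
    for th in("bath","selector_grip","red_basin","basin_handle","soap_dish","pump_bottle","scraper","nail_brush"):
        for o in optics.pinpoint(th,p)[:3]:
            a,b=o["point"];i,j=int(np.clip(round(a),0,383)),int(np.clip(round(b),0,511))
            print(th,round(o["confidence"],2),np.round([a,b],1),"surf",np.round(C[i,j],3))
cv2.imwrite("pics/a.png",ims[0]);cv2.imwrite("pics/b.png",ims[1])
E
```

```text
0.0 [0.24750401 0.68055064 0.2301143 ] [[-0.94   0.342 -0.001]
 [ 0.342  0.94  -0.002]
 [-0.    -0.002 -1.   ]] 0.08546300297039891
top ['frame', 'depth', 'K', 'position', 'orientation', 'shot'] [0.36519553 0.00413065 1.26787009] [[436.6, 0.0, 249.2], [0.0, 436.6, 189.3], [0.0, 0.0, 1.0]]
bath 0.68 [212.4 376.5] surf [ 0.489 -0.365  0.028]
selector_grip 0.84 [181.1 186.5] surf [0.568 0.168 0.101]
red_basin 0.91 [116.8 152.9] surf [0.777 0.283 0.011]
red_basin 0.75 [189.9 252.1] surf [ 0.555 -0.011  0.019]
red_basin 0.68 [278.5 157.5] surf [0.313 0.222 0.175]
basin_handle 0.98 [182.7 248.8] surf [ 0.555 -0.002  0.141]
basin_handle 0.85 [285. 141.] surf [0.297 0.263 0.176]
basin_handle 0.58 [ 99.8 145.6] surf [0.784 0.276 0.135]
soap_dish 0.77 [190.6 251.3] surf [ 0.551 -0.008  0.025]
soap_dish 0.66 [124.6 244. ] surf [0.753 0.012 0.007]
pump_bottle 0.57 [163.2 367.2] surf [ 0.62  -0.33   0.083]
scraper 0.89 [210.9 102.8] surf [0.496 0.419 0.011]
nail_brush 0.91 [211.  377.1] surf [ 0.491 -0.367  0.031]
side ['frame', 'depth', 'K', 'position', 'orientation', 'shot'] [0.3756268  1.36599
[... 197 characters left out ...]
231.7 250. ] surf [0.54 0.11 0.08]
red_basin 0.63 [289.5 320.7] surf [0.304 0.271 0.01 ]
red_basin 0.48 [230.6 238.4] surf [0.569 0.169 0.12 ]
basin_handle 0.82 [242.3 326.4] surf [0.307 0.265 0.178]
basin_handle 0.75 [197.6 252.3] surf [0.55  0.005 0.146]
basin_handle 0.69 [244.8 159.4] surf [0.781 0.289 0.127]
soap_dish 0.69 [228.  246.8] surf [0.553 0.087 0.079]
soap_dish 0.64 [227.  194.9] surf [ 0.752 -0.004  0.001]
pump_bottle 0.68 [233.7 248. ] surf [0.545 0.119 0.078]
pump_bottle 0.64 [183.4 244. ] surf [ 0.627 -0.329  0.018]
scraper 0.75 [322.7 247.3] surf [0.5   0.434 0.006]
scraper 0.3 [233.3 252.5] surf [0.533 0.111 0.078]
nail_brush 0.57 [183.8 278.1] surf [ 0.49  -0.353  0.014]
```

View pics/a.png

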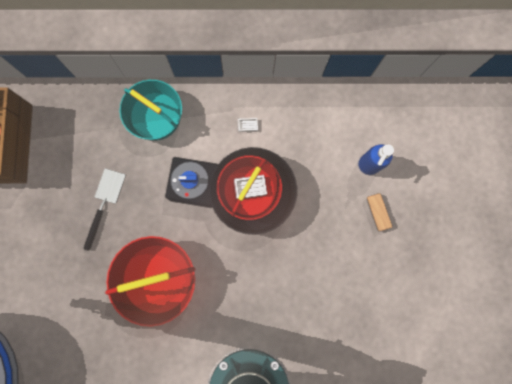

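View pics/b.png

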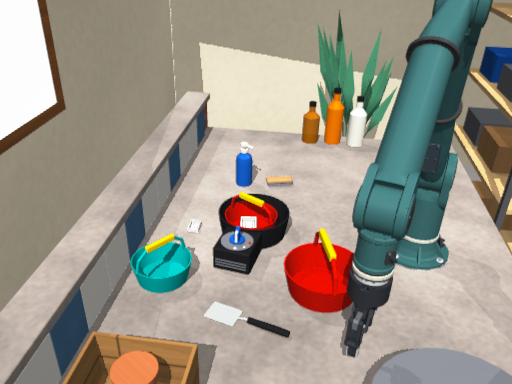

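```bash
python3 - <<'E'
from h import *
# fit: handle bar (yellow, z~.145), knob (blue, z~.118), pointer white, basin rim
for n in("top","side"):
    p=optics.get_image(n);C=cloud(p);hsv=cv2.cvtColor(p["frame"],cv2.COLOR_BGR2HSV);H,S,V=[hsv[...,i].astype(int) for i in range(3)]
    def rep(name,m):
        q=C[m]
        if len(q)<8: print(n,name,len(q));return
        c=q.mean(0);w,v=np.linalg.eigh(np.cov((q-c)[:,:2].T));rect=cv2.minAreaRect((q[:,:2]*1000).astype(np.float32))
        print(n,name,len(q),"mean",np.round(c,4),"axis",np.round(v[:,1],3),"rect",np.round(rect[0],1),np.round(rect[1],1),"z",np.round(np.percentile(q[:,2],[2,98]),3))
    near=lambda x,y,R:(np.hypot(C[...,0]-x,C[...,1]-y)<R)
    rep("handle",near(.555,0,.1)&(H>18)&(H<40)&(S>100)&(C[...,2]>.13))
    kb=near(.568,.168,.045)&(C[...,2]>.108)
    rep("knobtop",kb)
    rep("knobblue",kb&(H>95)&(H<130)&(S>100))
    rep("white",near(.568,.168,.045)&(C[...,2]>.1)&(S<60)&(V>150))
    rep("reddot",near(.568,.168,.08)&(C[...,2]>.06)&((H<10)|(H>170))&(S>120)&(V>80))
    rep("whitedots",near(.568,.168,.06)&(C[...,2]>.06)&(C[...,2]<.095)&(S<60)&(V>150))
    if n=="top":
        red=near(.55,0,.13)&((H<10)|(H>170))&(S>120)
        rep("redrim",red&(C[...,2]>.068)&(C[...,2]<.09))
        blk=near(.55,0,.16)&(V<70)&(C[...,2]>.075)&(C[...,2]<.095)
        rep("blackrim",blk)
        q=C[red&(C[...,2]>.068)&(C[...,2]<.09)][:,:2]*1000
        print(cv2.minEnclosingCircle(q.astype(np.float32)))
E
```

```text
top handle 179 mean [ 0.5535 -0.0021  0.1446] axis [-0.86   0.511] rect [553.7  -2.1] [13.5 97.8] z [0.14  0.149]
top knobtop 105 mean [0.5742 0.162  0.1173] axis [0.001 1.   ] rect [574.7 161.7] [47.7 14.7] z [0.112 0.121]
top knobblue 70 mean [0.574  0.1553 0.1171] axis [-0.042  0.999] rect [574.7 159.6] [41.1 14.6] z [0.112 0.121]
top white 21 mean [0.5756 0.1776 0.1177] axis [0.159 0.987] rect [576.7 177.2] [16.8  8.7] z [0.115 0.12 ]
top reddot 6
top whitedots 58 mean [0.5694 0.1937 0.0797] axis [-1.     0.014] rect [568.  186.3] [49.7 73.3] z [0.075 0.083]
top redrim 440 mean [ 0.5605 -0.004   0.0762] axis [0.439 0.899] rect [553.9  -2.6] [176.7 177.2] z [0.068 0.083]
top blackrim 196 mean [0.615  0.0453 0.08  ] axis [-0.182  0.983] rect [600.8  31.4] [101.4 284.4] z [0.075 0.087]
((553.7622680664062, -2.6088879108428955), 90.0955581665039)
side handle 144 mean [0.5548 0.0023 0.1403] axis [-0.861  0.509] rect [554.1   1.4] [21.2 98. ] z [0.131 0.148]
side knobtop 50 mean [0.5738 0.1692 0.1168] axis [0.014 1.   ] rect [574.4 166.2] [48.3 13.8] z [0.109 0.121]
side knobblue 31 mean [0.5736 0.1637 0.1163] axis [0.032 0.999] rect [574.4 164.8] [45.5 13.8] z [0.109 0.121]
side white 20 mean [0.5742 0.1829 0.1136] axis [-0.039  0.999] rect [573.7 179.1] [ 6.1 22.7] z [0.1   0.121]
side reddot 9 mean [0.542  0.1444 0.0813] axis [-0.292  0.957] rect [545.2 131.7] [ 6.3 86. ] z [0.077 0.084]
side whitedots 225 mean [0.5773 0.1677 0.0794] axis [-0.98  -0.198] rect [574.3 161.7] [95.2 91.8] z [0.076 0.083]
```

The top view shows the job's red basin inside the black bath at about px (250,187), with its yellow handle diagonal. The knob is at about (187,180), its pointer toward the image's left (world +y), so q≈1.4. The red dot is at about (186,193), and the larger red, turquoise and small-dish look-alikes stand apart from these. The side view agrees and shows a clear path. I'll move over the knob first.

Emit:
{"fn": "play_rows", "kwargs": {
  "increments": [
    [-30,-23,2,0.08],
    [-60,-47,4,0.16],
    [-91,-70,6,0.24],
    [-121,-94,8,0.31],
    [-151,-117,10,0.38],
    [-182,-140,12,0.46],
    [-212,-164,14,0.54],
    [-242,-187,16,0.61]
  ],
  "gripper": 0,
  "squeeze": 40
}}

```text
t: 1.67
tcp_pos: [0.4121, 0.4212, 0.2156]
ee_rot: [[-0.571, 0.821, 0.0], [0.821, 0.571, 0.0], [0.0, 0.001, -1.0]]
wrist_force: [0.2, 0.3, -0.2]
opening: 0.0853
finger_force: 0.0
```

```bash
cat >> h.py <<'E'
def delta(x,y,z,closing_deg):
    s=r.sense();R=np.array(s["ee_rot"]);d=np.array([x,y,z])-s["tcp_pos"]
    a=np.degrees(np.arctan2(R[1,1],R[0,1]));w=(closing_deg-a+90)%180-90
    print("t",s["t"],"tcp",np.round(s["tcp_pos"],4),"closing",round(a,1),"tool shift mm",np.round(R.T@d*1000,1),"yaw",round(-np.radians(w),3),"j",np.round(s["joint_positions"],2),"F",np.round(s["wrist_force"],1),"ff",s["finger_force"],s["opening"],"zaxis",np.round(R[:,2],3))
E
python3 -c "
from h import *
delta(.5745,.163,.17,0)"
```

```text
t 1.6667 tcp [0.4121 0.4212 0.2156] closing 34.9 tool shift mm [-304.7  -14.3   45.5] yaw 0.608 j [-1.04  0.45  0.22  1.94 -0.14  0.77 -0.13] F [ 0.2  0.3 -0.2] ff 0.0 0.08533959951046514 zaxis [ 0.  0. -1.]
```

Emit:
{"fn": "play_rows", "kwargs": {
  "increments": [
    [-39,-2,6,0.08],
    [-78,-4,12,0.16],
    [-117,-6,18,0.24],
    [-156,-8,24,0.31],
    [-195,-10,30,0.39],
    [-234,-12,36,0.46],
    [-270,-13,42,0.54],
    [-305,-14,45,0.61]
  ]
}}

```text
t: 2.33
tcp_pos: [0.5758, 0.1632, 0.1699]
ee_rot: [[0.002, 1.0, -0.0], [1.0, -0.002, -0.0], [-0.0, -0.0, -1.0]]
wrist_force: [0.7, 0.4, 0.4]
opening: 0.0852
finger_force: 0.0
```

Emit:
{"fn": "play_rows", "kwargs": {
  "increments": [
    [0,0,0,0],
    [0,0,0,0]
  ]
}}

```text
t: 2.5
tcp_pos: [0.5765, 0.1622, 0.1704]
ee_rot: [[0.003, 1.0, 0.001], [1.0, -0.003, -0.001], [-0.001, 0.001, -1.0]]
wrist_force: [0.4, 0.5, -0.4]
opening: 0.0854
finger_force: 0.0
```

```bash
python3 -c "
from h import *
delta(.5745,.163,.093,0)
p=optics.get_image('top');C=cloud(p);f=p['frame'];i=f[140:220,140:300];cv2.imwrite('pics/c.png',cv2.resize(i,None,fx=5,fy=5,interpolation=cv2.INTER_CUBIC)[:600])
"
```

```text
t 2.5 tcp [0.5765 0.1622 0.1704] closing -0.2 tool shift mm [ 0.9 -2.  77.4] yaw -0.003 j [-0.61  0.54  0.37  1.96 -0.29  0.7  -0.07] F [ 0.4  0.5 -0.4] ff 0.0 0.08537767017606225 zaxis [ 0.001 -0.001 -1.   ]
```

Emit:
{"fn": "play_rows", "kwargs": {
  "increments": [
    [1,-1,20,0],
    [1,-2,40,0],
    [1,-2,60,0],
    [1,-2,72,0],
    [1,-2,77,0]
  ]
}}

```text
t: 2.97
tcp_pos: [0.5711, 0.1681, 0.0916]
ee_rot: [[-0.005, 1.0, -0.004], [1.0, 0.005, 0.0], [0.0, -0.004, -1.0]]
wrist_force: [-0.6, 0.1, 0.3]
opening: 0.0855
finger_force: 0.0
```

Emit:
{"fn": "play_rows", "kwargs": {
  "increments": [
    [0,0,0,0],
    [0,0,0,0],
    [0,0,0,0],
    [0,0,0,0],
    [0,0,0,0],
    [0,0,0,0],
    [0,0,0,0],
    [0,0,0,0]
  ],
  "gripper": 1,
  "squeeze": 30
}}

```text
t: 3.63
tcp_pos: [0.5745, 0.1663, 0.0942]
ee_rot: [[-0.002, 1.0, 0.003], [1.0, 0.002, 0.001], [0.001, 0.003, -1.0]]
wrist_force: [0.7, -0.4, 5.2]
opening: 0.0132
finger_force: 36.6
```

Emit:
{"fn": "play_rows", "kwargs": {
  "increments": [
    [0,0,0,-0.09],
    [0,0,0,-0.18],
    [0,0,0,-0.27],
    [0,0,0,-0.36],
    [0,0,0,-0.45],
    [0,0,0,-0.54],
    [0,0,0,-0.63],
    [0,0,0,-0.72]
  ]
}}

```text
t: 4.3
tcp_pos: [0.5724, 0.1655, 0.0942]
ee_rot: [[-0.664, 0.748, -0.002], [0.748, 0.664, -0.001], [0.0, -0.002, -1.0]]
wrist_force: [-1.6, -0.6, 8.1]
opening: 0.0132
finger_force: 37.3
```

Emit:
{"fn": "play_rows", "kwargs": {
  "increments": [
    [0,0,0,-0.09],
    [0,0,0,-0.18],
    [0,0,0,-0.27],
    [0,0,0,-0.36],
    [0,0,0,-0.45],
    [0,0,0,-0.54],
    [0,0,0,-0.63],
    [0,0,0,-0.68]
  ]
}}

```text
t: 4.97
tcp_pos: [0.5714, 0.1636, 0.0942]
ee_rot: [[-0.986, 0.166, -0.004], [0.166, 0.986, -0.004], [0.003, -0.004, -1.0]]
wrist_force: [-3.7, -4.3, 10.5]
opening: 0.0132
finger_force: 37.7
```

```bash
python3 -c "
from h import *
delta(.5745,.163,.17,80);print(r.sense()['moment'])"
```

```text
t 4.9667 tcp [0.5714 0.1636 0.0942] closing 80.5 tool shift mm [ -2.9  -0.3 -75.8] yaw 0.008 j [-0.3   0.62 -0.08  2.    0.09  0.54  0.96] F [-3.7 -4.3 10.5] ff 37.67437398433685 0.013218886753908388 zaxis [-0.004 -0.004 -1.   ]
[-0.87649616  0.71457487 -0.04573004]
```

Emit:
{"fn": "play_rows", "kwargs": {
  "increments": [
    [0,0,0,0],
    [0,0,0,0],
    [0,0,0,0],
    [0,0,0,0],
    [0,0,0,0],
    [0,0,-10,0]
  ],
  "gripper": 0
}}

```text
t: 5.47
tcp_pos: [0.5716, 0.166, 0.1018]
ee_rot: [[-0.986, 0.168, -0.004], [0.168, 0.986, -0.001], [0.004, -0.002, -1.0]]
wrist_force: [0.4, -0.1, 0.2]
opening: 0.0838
finger_force: 0.0
```

Emit:
{"fn": "play_rows", "kwargs": {
  "increments": [
    [0,0,-35,0],
    [0,0,-70,0],
    [0,0,-110,0],
    [0,0,-140,0],
    [0,0,-140,0],
    [0,0,-140,0]
  ]
}}

```text
t: 5.97
tcp_pos: [0.5745, 0.1669, 0.2463]
ee_rot: [[-0.986, 0.168, 0.005], [0.168, 0.986, 0.002], [-0.005, 0.003, -1.0]]
wrist_force: [-0.6, -0.5, -1.7]
opening: 0.0852
finger_force: 0.0
```

```bash
python3 - <<'E'
from h import *
delta(.5542,-.001,.24,59.2)
p=optics.get_image('side');C=cloud(p);f=p['frame']
hsv=cv2.cvtColor(f,cv2.COLOR_BGR2HSV);S,V=hsv[...,1],hsv[...,2]
m=(np.hypot(C[...,0]-.573,C[...,1]-.163)<.03)&(C[...,2]>.108)&(C[...,2]<.125)
q=C[m];print(len(q),np.round(q.mean(0),3),cv2.minAreaRect((q[:,:2]*1000).astype(np.float32)))
w=m&(S<60)&(V>150);print("white",w.sum(),C[w].mean(0) if w.any() else None)
i=f[170:290,190:340];cv2.imwrite('pics/d.png',cv2.resize(i,None,fx=5,fy=5,interpolation=cv2.INTER_CUBIC))
E
```

```text
t 5.9667 tcp [0.5745 0.1669 0.2463] closing 80.3 tool shift mm [  -8.2 -168.9    5.9] yaw 0.369 j [-0.28  0.41 -0.1   1.89  0.05  0.84  0.99] F [-0.6 -0.5 -1.7] ff 0.0 0.08517498973798876 zaxis [ 0.005  0.002 -1.   ]
75 [0.573 0.167 0.115] ((574.5908813476562, 166.57373046875), (16.79897689819336, 47.21369552612305), 81.60700988769531)
white 10 [0.55906709 0.16479814 0.11842872]
```

View pics/d.png

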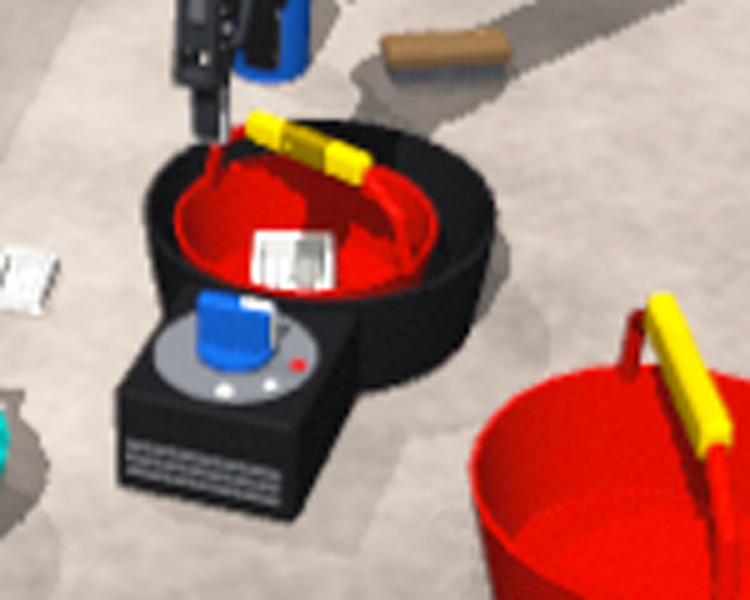

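The crop shows the knob's white end at about (258,308), on the red dot's side (297,365). The two white dots at (222,390) and (270,385) are clear of it. I'll check the angle numerically while approaching the handle.

Emit:
{"fn": "play_rows", "kwargs": {
  "increments": [
    [-2,-34,1,0.08],
    [-4,-68,2,0.16],
    [-6,-102,3,0.24],
    [-7,-136,4,0.32],
    [-8,-169,5,0.37],
    [-8,-169,5,0.37],
    [-8,-169,5,0.37]
  ]
}}

```text
t: 6.6
tcp_pos: [0.5507, -0.0045, 0.2366]
ee_rot: [[-0.856, 0.517, -0.004], [0.517, 0.856, -0.001], [0.003, -0.003, -1.0]]
wrist_force: [0.4, 1.7, 0.5]
opening: 0.0855
finger_force: 0.0
```

```bash
python3 - <<'E'
from h import *
delta(.5542,-.001,.115,59.2)
p=optics.get_image('side');C=cloud(p)
for a,b in((243,249.4),(248,234.4),(247,244)):
    w=world(p,a,b,z=.081)-[.5745,.1655,0];print(np.round(w,3),np.degrees(np.arctan2(w[1],w[0])))
hsv=cv2.cvtColor(p["frame"],cv2.COLOR_BGR2HSV)
m=(np.hypot(C[...,0]-.554,C[...,1])<.1)&(hsv[...,0]>18)&(hsv[...,0]<40)&(hsv[...,1]>100)&(C[...,2]>.125)
q=C[m];print(len(q),q.mean(0),cv2.minAreaRect((q[:,:2]*1000).astype(np.float32)))
m=(np.hypot(C[...,0]-.573,C[...,1]-.163)<.03)&(C[...,2]>.108)&(C[...,2]<.125)
print(cv2.minAreaRect((C[m][:,:2]*1000).astype(np.float32)))
E
```

```text
t 6.6 tcp [ 0.5507 -0.0045  0.2366] closing 58.9 tool shift mm [ -1.6   5.3 121.5] yaw -0.006 j [-0.09  0.37  0.02  2.   -0.01  0.78  0.96] F [0.4 1.7 0.5] ff 0.0 0.08547802749579674 zaxis [-0.004 -0.001 -1.   ]
[-0.042  0.006  0.081] 172.24826215787596
[-0.     0.039  0.081] 90.60062429370696
[-0.028  0.029  0.081] 134.15886863053777
153 [0.55487186 0.00236117 0.13961832] ((554.9758911132812, -0.3445549011230469), (19.942218780517578, 98.29828643798828), 60.92491149902344)
((574.0918579101562, 165.4447784423828), (19.3314208984375, 47.694183349609375), 85.24144744873047)
```

Emit:
{"fn": "play_rows", "kwargs": {
  "increments": [
    [0,2,30,0],
    [-1,3,60,0],
    [-1,3,90,0],
    [-1,3,112,0],
    [-1,3,122,0],
    [-1,3,122,0],
    [-1,3,122,0]
  ]
}}

```text
t: 7.23
tcp_pos: [0.5551, 0.0016, 0.116]
ee_rot: [[-0.859, 0.511, -0.001], [0.511, 0.859, 0.001], [0.001, 0.0, -1.0]]
wrist_force: [0.0, -0.3, 0.6]
opening: 0.0851
finger_force: 0.0
```

```bash
python3 -c "
from h import *
delta(.5542,-.0005,.116,59.2)
p=optics.get_image('side');i=p['frame'][150:270,190:340];cv2.imwrite('pics/e.png',cv2.resize(i,None,fx=5,fy=5,interpolation=cv2.INTER_CUBIC))
"
```

```text
t 7.2333 tcp [0.5551 0.0016 0.116 ] closing 59.2 tool shift mm [-0.3 -2.2  0. ] yaw 0.001 j [-0.09  0.54  0.01  2.08 -0.01  0.52  0.96] F [ 0.  -0.3  0.6] ff 0.0 0.08507367900798563 zaxis [-0.001  0.001 -1.   ]
```

View pics/e.png

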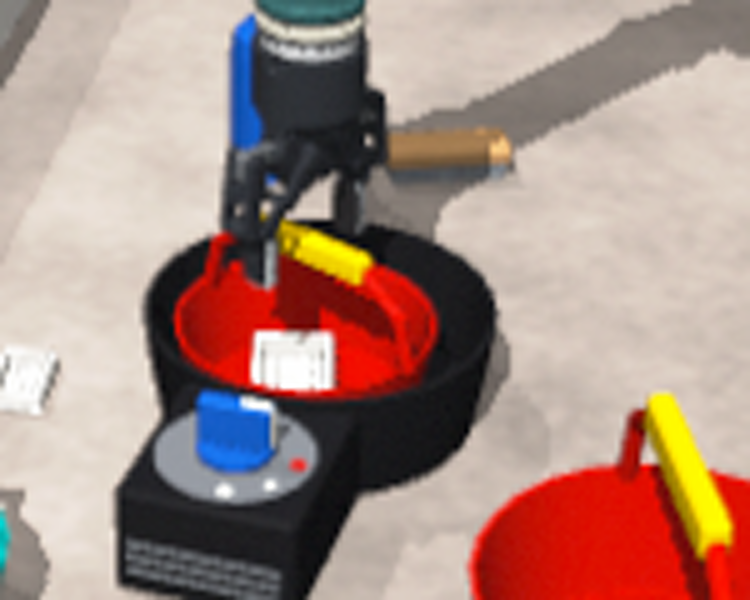

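The open fingers straddle the yellow bar, with the near finger at about (260,262) and the bar running (265,222) to (372,268). The knob is still at the red dot. Closing now.

Emit:
{"fn": "play_rows", "kwargs": {
  "increments": [
    [0,-1,0,0],
    [0,-1,0,0],
    [0,-1,0,0],
    [0,-1,0,0],
    [0,-1,0,0],
    [0,-1,0,0],
    [0,-1,0,0],
    [0,-1,0,0]
  ],
  "gripper": 1,
  "squeeze": 80
}}

```text
t: 7.95
tcp_pos: [0.5538, -0.0016, 0.1164]
ee_rot: [[-0.858, 0.514, -0.001], [0.514, 0.858, -0.001], [0.0, -0.001, -1.0]]
wrist_force: [-2.3, -2.8, 2.9]
opening: 0.0128
finger_force: 79.6
```

Emit:
{"fn": "play_rows", "kwargs": {
  "increments": [
    [0,0,-2,0],
    [0,0,-5,0],
    [0,0,-9,0],
    [0,0,-14,0],
    [0,0,-19,0],
    [0,0,-22,0],
    [0,0,-24,0],
    [0,0,-24,0]
  ]
}}

```text
t: 8.62
tcp_pos: [0.5549, -0.0004, 0.141]
ee_rot: [[-0.858, 0.513, 0.001], [0.513, 0.858, 0.0], [-0.001, 0.001, -1.0]]
wrist_force: [-0.7, -0.1, -4.0]
opening: 0.0125
finger_force: 78.4
```

```bash
python3 -c "
from h import *
delta(.5542,-.0005,.241,59.2)
p=optics.get_image('side');i=p['frame'][130:250,190:340];cv2.imwrite('pics/f.png',cv2.resize(i,None,fx=5,fy=5,interpolation=cv2.INTER_CUBIC))
"
```

```text
t 8.6167 tcp [ 5.549e-01 -4.000e-04  1.410e-01] closing 59.1 tool shift mm [   0.4   -0.3 -100. ] yaw -0.001 j [-0.09  0.5   0.01  2.07 -0.01  0.57  0.96] F [-0.7 -0.1 -4. ] ff 78.43538761138916 0.012487680804252067 zaxis [ 0.001  0.    -1.   ]
```

View pics/f.png

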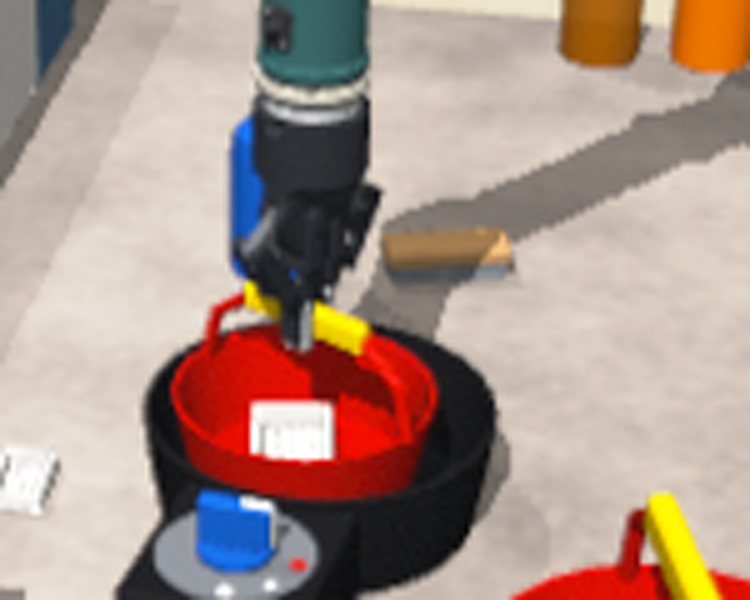

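The basin has come up level and is gripped mid-handle, at about (300,320). The soap dish lies flat at (292,430) and the knob is still on the red dot. I'll lift the remaining 100 mm.

Emit:
{"fn": "play_rows", "kwargs": {
  "increments": [
    [0,0,-4,0],
    [0,0,-11,0],
    [0,0,-19,0],
    [0,0,-27,0],
    [0,0,-35,0],
    [0,0,-43,0],
    [0,0,-48,0],
    [0,0,-50,0]
  ]
}}

```text
t: 9.33
tcp_pos: [0.5552, -0.0005, 0.1917]
ee_rot: [[-0.858, 0.513, 0.002], [0.513, 0.858, 0.0], [-0.002, 0.001, -1.0]]
wrist_force: [1.0, 0.0, -4.5]
opening: 0.0126
finger_force: 78.5
```

Emit:
{"fn": "play_rows", "kwargs": {
  "increments": [
    [0,0,-5,0],
    [0,0,-12,0],
    [0,0,-20,0],
    [0,0,-28,0],
    [0,0,-36,0],
    [0,0,-43,0],
    [0,0,-48,0],
    [0,0,-50,0]
  ]
}}

```text
t: 10.0
tcp_pos: [0.5551, -0.0005, 0.2415]
ee_rot: [[-0.858, 0.513, 0.002], [0.513, 0.858, 0.0], [-0.002, 0.001, -1.0]]
wrist_force: [0.3, 0.3, -5.5]
opening: 0.0128
finger_force: 78.5
```

Emit:
{"fn": "play_rows", "kwargs": {
  "increments": [
    [0,0,0,0],
    [0,0,0,0],
    [0,0,0,0],
    [0,0,0,0],
    [0,0,0,0],
    [0,0,0,0],
    [0,0,0,0],
    [0,0,0,0]
  ]
}}

```text
t: 10.67
tcp_pos: [0.5544, -0.0005, 0.2402]
ee_rot: [[-0.858, 0.513, -0.0], [0.513, 0.858, -0.0], [0.0, -0.0, -1.0]]
wrist_force: [0.0, -0.3, -4.6]
opening: 0.0126
finger_force: 78.5
```

```bash
python3 -c "
from h import *
delta(.5542,-.0005,.241,59.2)
p=optics.get_image('side');i=p['frame'][110:260,170:360];cv2.imwrite('pics/g.png',cv2.resize(i,None,fx=4,fy=4,interpolation=cv2.INTER_CUBIC))
"
```

```text
t 10.6667 tcp [ 5.544e-01 -5.000e-04  2.402e-01] closing 59.1 tool shift mm [ 0.2 -0.1 -0.8] yaw -0.001 j [-0.09  0.37  0.02  1.99 -0.01  0.79  0.96] F [ 0.  -0.3 -4.6] ff 78.49719285964966 0.012589404596713726 zaxis [-0. -0. -1.]
```

View pics/g.png

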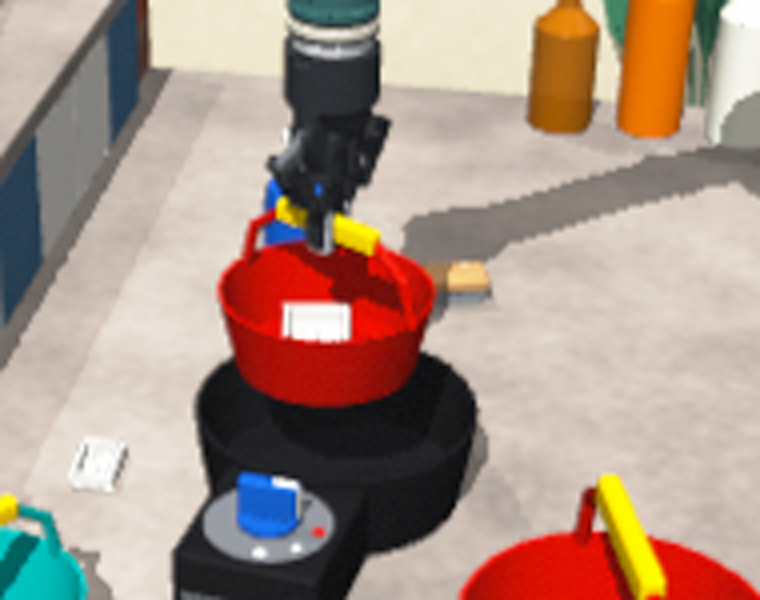

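The red basin hangs level above the bath, its underside at about (325,400) and clear of the rim. The soap dish lies flat in it at (316,322), the knob is at the red dot, and the bystanders are untouched. Handing in.

```bash
python3 -c "
from h import *
print(r.finish_job())"
```

```text
the job is handed in; nothing more can be done
None
```

I turned the selector to the red dot, then lifted the red basin with the soap dish in it. It is held level and still about 5 cm above the black rim; I handed the job in at about 10.7 s, and no verdict was returned.

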